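Close the glazed lid of the gem case without a slam

ROBOT

A 6-joint arm with a two-finger parallel gripper is mounted at the origin on a cart in front of the work surface, level with it; the furniture and walls round the work are solid. World frame = base frame: x ahead of the robot, y to its left, z up, the work surface at z = 0. Lengths are in mm, angles in rad, forces in N, time in s.
With the tool pointing down it reaches from about 200 to 875 mm from the base axis. Payload 3.4 kg.
Tool frame: the origin (TCP) lies between the finger pads; the fingertips stand 8 mm ahead of it and the grasp point (between the pads) lies 11 mm behind it; z points along the fingers, y is the line along which they close (so a half turn about z gives the same grasp; the last joint's range is limited). The gripper opens to 94 mm and grips with 3 to 60 N. Pads are 16 mm wide; open, the fingers measure 119 mm over their backs; the gripper's body (75 mm by 177 mm) begins 78 mm behind the grasp point.
Start: joints at [-1.443, 0.276, 1.505, -0, 1.361, -0.121], TCP at [141.586, -557.331, 213.493] pointing down, gripper open.
Joint ranges: [-2.89, 2.89], [-0.75, 2.08], [0.22, 2.7], [-1.18, 4.32], [0.11, 2.71], [-2.7, 2.7]. Speed limits (rad/s): [2.57, 2.57, 3.14, 3.14, 3.14, 3.14].

INTERFACE

Orientations are given as a unit quaternion [w, x, y, z].
In Python, from plant import * gives the robot as it stands.
- The arm moves only by the tool play_rows, never from a script. Its argument "targets" is one flat list of numbers, 7 for each row, row after row: the shift along the tool's x, y, z in cm, then the turn, a rotation vector about the tool's x, y, z in degrees, then the gripper's target within -1 to 1 (fully open at 1, half-way at 0, shut at -1). A call has 1 to 12 rows; each row shifts and turns the commanded pose from where the row before left it, along the tool's axes as they then stand; what a row does not reach is not made up. A row lasts 1/12 s, in which the tool goes at most 41.7 mm and 7.16 degrees, less where a joint would pass 70% of its speed; a pose out of reach is approached as far as the arm can. A call is refused whole if a number of a shift passes 4.17 or a number of a turn 7.16, either way. A call with a gripper value outside its range is refused whole. The fingers move at their own pace and stop on an object; "newtons" is the grip in N (left out, the last holds). Time passes only in rows, so rows that do not move let the fingers close. It gives the time, the measured TCP pose, the force, the opening and the grip force at its end, in the units of the state.
- get_obs(): the state, without advancing time (a new reading comes with each control period).
- snapshot(name): name is "side" or "top" or "wrist"; returns a dict with "img" (384x512x3 uint8, blue, green, red), "z_map" (384x512 float32, mm along the optical axis (not along the pixel's ray), 0 where there is no reading), "K" (3x3 intrinsics, pixels), "R" (3x3) and "t" (3): a world point X has camera coordinates R X + t; the wrist camera has in their place "hand_eye" (4x4, takes a point from camera to tool coordinates, whose origin is the TCP and whose axes are the flange's). Camera axes: x right, y down, z forward; pixel columns grow to the right and rows downward; lengths in mm; the calibration is good to about 2 mm. A picture is of the moment at which its call begins: read the wrist's pose just before it.
- close_job(): hands the job in; it is judged then, once.
Trained networks look in the newest picture that a camera, given by its name, has taken for a name from the list of things; names that differ only in an ending like _2 or _b are one class to them, and where a whole thing is asked for, a point or a joint stands for the part that bears it (a point fixed in the world has none). Each returns a list of dicts, best first, with "confidence" (0 to 1); they miss things now and then, are a little off and sometimes report something else, mostly with a low value. They report only what shows in the picture. A call takes as long as a camera call.
- search_frame(camera, label): "uv" ([column, row] in pixels, amid what is visible of it).
The state is a dict: "time_s": time; "joint_positions": joint angles; "joint_vel": joint speeds; "joint_efforts": joint torques, N m; "tcp_pos": TCP position; "tool_rot": TCP orientation; "wrist_force": force on the tool from outside, world axes, zero at the start; "moment": the same for the moment, N m; "width": finger opening in mm; "grip_force": force on a finger pad.
Only numpy, scipy, OpenCV 4.12 (cv2) and the standard library are available. Lean on these libraries where they do the work, as an engineer would, in place of code of your own. Each camera call takes 0.05 s, during which the arm holds its last target. There are 200 camera calls.

TASK

The glass-topped lid of the wooden gem case stands open, leaning back on its stop. Tip it forward with a finger, catch it on a finger as it falls, and lower it by its brass lip until it is fully shut, so gently that the glass does not slam down. Only touch the lid: do not grip it or press hard on it, do not shove or lift the case, and leave the things around it alone; finish clear of everything.

Things in the scene. Friction and masses are not known exactly. Their poses are not given: they have to be found in the camera images.
- gem_case: Open beech case, loose on the bench, 1.3 kg, 134 (x, depth) x 172 (y, width) x 75 mm (z, to the rim), foot moulding 4 mm wider all round; holds a tray of stones. Origin: centre of its underside; z up; x points from its front wall (x = -67 mm, robot side, where the lid's lip comes down) to the hinge line (x = +67, z = 75 mm, along y)
- case_lid (a joint): Lid angle in rad: 0 = shut, level on the rim; 1.57 = upright; 1.85 = leaning back on its stop, where it starts. Hinge friction 0.006 N m, damping 0.02 N m s/rad: the lid balances at about 1.48 and may stay where it is between 1.41 and 1.55; further forward it falls shut in under a second
- lid_lip (a point): Centre of the rounded outer edge of the brass lip at the middle of the lid's front edge: a plate 70 mm wide, 4 mm thick, projecting 20 mm beyond the lid, undersides flush. The point is 154 mm from the hinge line, at half the lip's thickness. Shut, the lip stands 20 mm out from the case front at z = 77 mm, free underneath. Axes: x to the hinge along the lid, z out of its upper face
- lid_hinge (a point): Middle of the lid's hinge line, at the back rim of the case. The lid is a wooden frame round a glass pane, about 0.16 kg, 12 mm thick, 134 mm from hinge to front edge, 172 mm wide; its underside lies in the plane through the hinge line
- jar: Bystander: scrap jar with black screw lid, 77 mm across, 67 mm high, origin under its centre
- tape_roll: Bystander: roll of tape lying flat, 44 mm across, 19 mm high, origin under its centre
- red_pliers: Bystander: red-handled pliers lying flat, 145 x 62 x 12 mm
- lighter: Bystander: lighter lying flat, 72 x 23 x 12 mm

How it is judged:
By the outcome, as a careful person would: the job done as asked, in the order asked, and still so for the second after the job is handed in, with the robot touching nothing.
It also fails if it takes over 48 s, if anything falls off the work surface, if the arm or the gripper's body presses on something with over 40 N, if the wrist force passes 120 N, or if a joint passes its speed limit or range.

## Working session

There is one attempt and no reset: what is moved stays moved. The work goes in short steps, Python scripts to look and compute and a tool call to move; the robot and the scene stay as the last step left them, time stands still between calls to the robot, and variables do not carry over. Pictures are saved under pics/ and viewed, at most 10 in all, crops included, and the job is handed in when it is done.

Besides the shell and the picture viewer there is one more tool, called after "Request:" by a JSON object that holds its "name" and its "arguments". play_rows: Moves the arm, as the interface text tells. Its arguments: {"type":"object","properties":{"targets":{"type":"array","items":{"type":"number"}},"newtons":{"type":"number"}},"required":["targets"]}

```bash
mkdir -p pics; ls; cat > h.py <<'E'
from plant import *
import numpy as np, cv2
from scipy.spatial.transform import Rotation as Ro
def world(s,uv):
    u,v=uv; z=s["z_map"][int(v),int(u)]
    c=np.array([(u-s["K"][0,2])*z/s["K"][0,0],(v-s["K"][1,2])*z/s["K"][1,1],z])
    return s["R"].T@(c-s["t"])
def cloud(s):
    z=s["z_map"];v,u=np.nonzero(z>0);z=z[v,u];K=s["K"]
    c=np.c_[(u-K[0,2])*z/K[0,0],(v-K[1,2])*z/K[1,1],z]
    return (c-s["t"])@s["R"],u,v
E
python3 - <<'E'
from h import *
o=get_obs();print({k:np.round(v,3) for k,v in o.items()})
ims=[]
for n in("side","top"):
    s=snapshot(n);ims.append(s["img"]);np.savez(n,**s)
    print(n,np.round(s["K"],1).tolist(),"cam",np.round(-s["R"].T@s["t"]),np.round(s["R"],2).tolist())
    for l in("gem_case","case_lid","lid_lip","lid_hinge","jar","tape_roll","red_pliers","lighter"):
        for d in search_frame(n,l)[:2]:
            print(n,l,np.round(d["uv"]),round(d["confidence"],2),np.round(world(s,d["uv"])))
    cv2.imwrite(f"pics/{n}.png",s["img"])
E
```

```text
pics
{'time_s': np.float64(0.0), 'joint_positions': array([-1.443,  0.277,  1.506, -0.   ,  1.361, -0.121]), 'joint_vel': array([-0.002,  0.001, -0.   , -0.   ,  0.   , -0.001]), 'joint_efforts': array([ 2.0000e-03, -4.0458e+01, -2.3723e+01,  7.0000e-02,  3.4000e-02,
       -0.0000e+00]), 'tcp_pos': array([ 141.513, -556.762,  212.642]), 'tool_rot': array([-0.001,  0.992,  0.124, -0.   ]), 'wrist_force': array([-0.073, -0.19 ,  0.293]), 'moment': array([-0.009, -0.004,  0.01 ]), 'grip_force': np.float64(0.0), 'width': np.float64(94.296)}
side [[423.2, 0.0, 250.7], [0.0, 423.2, 195.0], [0.0, 0.0, 1.0]] cam [444. 787. 634.] [[-0.99, -0.12, 0.01], [-0.08, 0.62, -0.78], [0.09, -0.78, -0.62]]
side gem_case [233. 262.] 0.92 [538. 258.  50.]
side case_lid [192. 237.] 0.73 [594. 311. 156.]
side lid_lip [194. 240.] 0.77 [580. 346. 185.]
side lid_hinge [192. 240.] 0.63 [600. 294. 132.]
side lid_hinge [202. 195.] 0.3 [651.  18.   5.]
side jar [285. 155.] 0.75 [462. -97.  62.]
side jar [195. 238.] 0.37 [576. 353. 198.]
side tape_roll [316. 198.] 0.51 [380.  -7.   5.]
side red_pliers [262. 184.] 0.67 [514. -46.   6.]
side red_pliers [234. 259.] 0.65 [535. 252.  51.]
side lighter [202. 194.] 0.53 [650.  18.   8.]
top [[395.2, 0.0, 264.0], [0.0, 395.2, 193.5], [0.0, 0.0, 1.0]] cam [402. 117. 905.] [[0.02, -1.0, 0.04], [-0.99, -0.02, -0.16], [0.16, -0.03, -0.99]]
top gem_case [186. 180.] 0.58 [565. 262.  46.]
top case_lid [162. 154.] 0.78 [596. 294. 148.]
top lid_lip [163. 154.] 0.84 [596. 292. 146.]
top lid_lip [297. 262.] 0.23 [390.  12.  17.]
top lid_hinge [161. 151.] 0.72 [598. 295. 157.]
top jar [366. 230.] 0.71 [ 461. -130.   66.]
top jar [320. 210.] 0.51 [511. -42.  -1.]
top tape_roll [302. 262.] 0.52 [390.  -1.   0.]
top red_pliers [322. 208.] 0.89 [513. -45.   8.]
top lighter [303. 148.] 0.76 [653.  -1.  13.]
```

View pics/side.png

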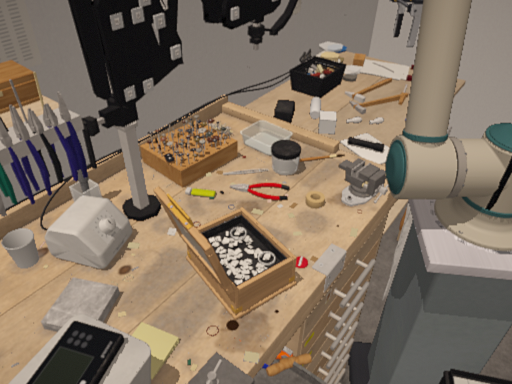

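View pics/top.png

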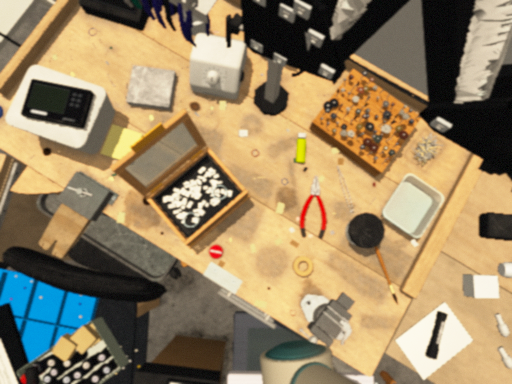

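```bash
python3 - <<'E'
from h import *
P=[]
for n in("side","top"):
    s=dict(np.load(n+".npz"));p,u,v=cloud(s);P.append(p)
    print(n,"bench z",np.median(p[(abs(p[:,0]-450)<40)&(abs(p[:,1]-60)<40)][:,2]))
    m=(abs(p[:,0]-540)<140)&(abs(p[:,1]-265)<140)
    q=p[m]
    r=q[(q[:,2]>70)&(q[:,2]<80)]
    print(n,len(r)); print(cv2.minAreaRect(r[:,:2].astype(np.float32)))
    l=q[(q[:,2]>95)&(q[:,2]<250)]
    for _ in range(4):
        c=l.mean(0);w=np.linalg.svd(l-c,full_matrices=False)[2];d=(l-c)@w[2];l=l[abs(d)<max(4,1.5*d.std())]
    print("lid",len(l),c.round(1),"n",w[2].round(3),d.std(),"zmax",l[:,2].max())
    lz=l[:,2];
    for z0 in range(95,245,15):
        k=l[(lz>=z0)&(lz<z0+15)]
        if len(k): print(z0,len(k),"ends",k[k[:,1].argmin()].round(),k[k[:,1].argmax()].round())
p=np.vstack(P)
# obstacles higher than 60 in region
print("tall stuff")
g=(p[:,0]>250)&(p[:,0]<900)&(p[:,1]>-200)&(p[:,1]<500)&(p[:,2]>90)&(p[:,2]<700)
for x in range(250,900,50):
    print(x,[int(max(p[g&(p[:,0]>=x)&(p[:,0]<x+50)&(p[:,1]>=y)&(p[:,1]<y+50)][:,2],default=0)) for y in range(-200,500,50)])
E
```

```text
side bench z -1.7531482083738907
side 875
((534.0283813476562, 241.8949432373047), (148.54000854492188, 173.55654907226562), 42.504981994628906)
lid 1083 [596.  313.6 166.9] n [ 0.705  0.666 -0.246] 2.0352925055932745 zmax 222.0375442644914
95 113 ends [650. 235. 101.] [536. 360. 108.]
110 108 ends [654. 239. 122.] [538. 362. 124.]
125 118 ends [658. 240. 135.] [540. 365. 139.]
140 122 ends [662. 242. 152.] [545. 368. 155.]
155 65 ends [661. 248. 162.] [548. 369. 165.]
170 45 ends [665. 249. 173.] [549. 372. 177.]
185 84 ends [668. 250. 200.] [552. 375. 198.]
200 371 ends [664. 250. 202.] [555. 374. 200.]
215 57 ends [636. 287. 220.] [588. 339. 221.]
top bench z -0.23469051825042334
top 1230
((530.0049438476562, 233.57400512695312), (137.67396545410156, 171.97540283203125), 42.524837493896484)
lid 3265 [597.6 297.3 160.6] n [-0.715 -0.655  0.246] 1.6403306634005643 zmax 224.95346104398644
95 317 ends [641. 220.  97.] [527. 345.  98.]
110 344 ends [648. 225. 124.] [533. 352. 124.]
125 380 ends [649. 227. 128.] [534. 353. 136.]
140 405 ends [651. 229. 145.] [537. 356. 145.]
155 439 end
[... 257 characters left out ...]
 0, 0, 0, 0, 0, 0, 0, 0]
300 [0, 0, 0, 0, 0, 0, 0, 0, 0, 0, 0, 0, 0, 0]
350 [0, 0, 0, 0, 0, 0, 0, 0, 0, 0, 0, 0, 0, 0]
400 [0, 0, 0, 0, 0, 0, 0, 0, 0, 0, 0, 0, 0, 0]
450 [0, 0, 0, 0, 0, 0, 0, 0, 0, 0, 0, 0, 0, 0]
500 [0, 0, 0, 0, 0, 0, 0, 0, 0, 0, 170, 203, 0, 0]
550 [486, 482, 0, 0, 0, 0, 0, 0, 0, 168, 224, 205, 0, 0]
600 [516, 604, 604, 0, 0, 0, 0, 0, 193, 223, 223, 0, 0, 103]
650 [399, 544, 562, 550, 510, 407, 0, 0, 205, 205, 0, 0, 101, 122]
700 [96, 0, 95, 328, 486, 471, 466, 0, 0, 0, 0, 0, 104, 122]
750 [0, 0, 0, 0, 175, 454, 465, 305, 333, 273, 0, 0, 99, 102]
800 [286, 0, 0, 0, 99, 451, 457, 305, 373, 359, 345, 0, 0, 0]
850 [283, 230, 186, 0, 0, 162, 349, 349, 374, 337, 347, 251, 0, 0]
```

```bash
cat >> h.py <<'E'
def rows(W,grip):
    """W: list of (x,y,z,psi_deg,tilt_deg) per row from current commanded pose first; prints tool-frame rows, rounded"""
    def R(psi,t): # tool y at azimuth psi, z down, tilted t deg toward +y
        a=np.deg2rad(psi);y=np.array([np.cos(a),np.sin(a),0]);z=np.array([0,0,-1.])
        return Ro.from_matrix(np.c_[np.cross(y,z),y,z])*Ro.from_rotvec([-t,0,0],degrees=True)
    p=np.array(W[0][:3],float);r=R(*W[0][3:]);out=[]
    for w in W[1:]:
        d=np.round(r.inv().apply(np.array(w[:3])-p)/10,1)
        q=np.round((r.inv()*R(*w[3:])).as_rotvec(degrees=True),1)
        out.append([*d,*q,grip]); p=p+r.apply(d*10); r=r*Ro.from_rotvec(q,degrees=True)
    for i in range(0,len(out),12):
        print("CALL",", ".join("%g"%(v+0.) for o in out[i:i+12] for v in o))
    print("end",p.round(1),"max",np.abs(out).max(0))
E
python3 - <<'E'
from h import *
n=22;W=[]
a0,a1=np.deg2rad(-75.74),np.arctan2(177,469)
for i in range(n+1):
    f=i/n;a=a0+(a1-a0)*f;g=min(1,f*2)
    r=575-(575-440)*g if f<.5 else 440+(501-440)*(f-.5)*2
    W.append((r*np.cos(a),r*np.sin(a),213+117*g,-75.8+118.3*f,0))
W[0]=(141.5,-557,213,-75.8,0)
rows(W,1)
E
```

```text
CALL 4.3, -1.4, -1.1, 0, 0, -5.4, 1, 4.2, -1.3, -1, 0, 0, -5.4, 1, 4.2, -1.2, -1.1, 0, 0, -5.3, 1, 4.1, -1.2, -1.1, 0, 0, -5.4, 1, 4, -1.1, -1, 0, 0, -5.4, 1, 3.9, -1.1, -1.1, 0, 0, -5.4, 1, 3.9, -0.9, -1, 0, 0, -5.3, 1, 3.8, -0.9, -1.1, 0, 0, -5.4, 1, 3.7, -0.9, -1.1, 0, 0, -5.4, 1, 3.6, -0.8, -1, 0, 0, -5.4, 1, 3.5, -0.8, -1.1, 0, 0, -5.3, 1, 3.3, 1.1, 0, 0, 0, -5.4, 1
CALL 3.3, 1.1, 0, 0, 0, -5.4, 1, 3.3, 1.2, 0, 0, 0, -5.4, 1, 3.3, 1.2, 0, 0, 0, -5.4, 1, 3.4, 1.4, 0, 0, 0, -5.3, 1, 3.3, 1.3, 0, 0, 0, -5.4, 1, 3.4, 1.5, 0, 0, 0, -5.4, 1, 3.4, 1.5, 0, 0, 0, -5.4, 1, 3.4, 1.6, 0, 0, 0, -5.3, 1, 3.4, 1.7, 0, 0, 0, -5.4, 1, 3.5, 1.8, 0, 0, 0, -5.4, 1
end [469.  177.4 330. ] max [4.3 1.8 1.1 0.  0.  5.4 1. ]
```

```bash
python3 - <<'E'
from h import *
n=26;W=[]
a0,a1=np.deg2rad(-75.74),np.arctan2(177,469)
for i in range(n+1):
    f=i/n;a=a0+(a1-a0)*f;g=min(1,f*2)
    r=575-(575-440)*g if f<.5 else 440+(501-440)*(f-.5)*2
    W.append((r*np.cos(a),r*np.sin(a),213+117*g,-75.8+118.3*f,0))
W[0]=(141.5,-557,213,-75.8,0)
rows(W,0)
E
```

```text
CALL 3.7, -1.1, -0.9, 0, 0, -4.5, 0, 3.6, -1.1, -0.9, 0, 0, -4.6, 0, 3.5, -1.1, -0.9, 0, 0, -4.5, 0, 3.5, -1, -0.9, 0, 0, -4.6, 0, 3.4, -1, -0.9, 0, 0, -4.5, 0, 3.4, -0.9, -0.9, 0, 0, -4.6, 0, 3.4, -0.8, -0.9, 0, 0, -4.5, 0, 3.2, -0.8, -0.9, 0, 0, -4.6, 0, 3.3, -0.8, -0.9, 0, 0, -4.5, 0, 3.1, -0.7, -0.9, 0, 0, -4.6, 0, 3.2, -0.7, -0.9, 0, 0, -4.5, 0, 3, -0.7, -0.9, 0, 0, -4.6, 0
CALL 3, -0.6, -0.9, 0, 0, -4.5, 0, 2.8, 0.9, 0, 0, 0, -4.6, 0, 2.7, 1, 0, 0, 0, -4.5, 0, 2.8, 1, 0, 0, 0, -4.6, 0, 2.8, 1, 0, 0, 0, -4.5, 0, 2.8, 1.1, 0, 0, 0, -4.6, 0, 2.9, 1.2, 0, 0, 0, -4.5, 0, 2.8, 1.2, 0, 0, 0, -4.6, 0, 2.9, 1.2, 0, 0, 0, -4.5, 0, 2.8, 1.3, 0, 0, 0, -4.6, 0, 2.9, 1.4, 0, 0, 0, -4.5, 0, 2.9, 1.3, 0, 0, 0, -4.6, 0
CALL 2.9, 1.5, 0, 0, 0, -4.5, 0, 2.8, 1.5, 0, 0, 0, -4.6, 0
end [469.1 176.6 330. ] max [3.7 1.5 0.9 0.  0.  4.6 0. ]
```

Request:
{"name": "play_rows", "arguments": {"targets": [3.7,-1.1,-0.9,0,0,-4.5,0,3.6,-1.1,-0.9,0,0,-4.6,0,3.5,-1.1,-0.9,0,0,-4.5,0,3.5,-1,-0.9,0,0,-4.6,0,3.4,-1,-0.9,0,0,-4.5,0,3.4,-0.9,-0.9,0,0,-4.6,0,3.4,-0.8,-0.9,0,0,-4.5,0,3.2,-0.8,-0.9,0,0,-4.6,0,3.3,-0.8,-0.9,0,0,-4.5,0,3.1,-0.7,-0.9,0,0,-4.6,0,3.2,-0.7,-0.9,0,0,-4.5,0,3,-0.7,-0.9,0,0,-4.6,0]}}

```text
time_s: 1.9
tcp_pos: [385.2, -232.0, 321.9]
tool_rot: [0.0, 0.824, 0.567, 0.0]
wrist_force: [0.2, -0.5, -0.5]
width: 46.9
grip_force: 0.0
```

Request:
{"name": "play_rows", "arguments": {"targets": [3,-0.6,-0.9,0,0,-4.5,0,2.8,0.9,0,0,0,-4.6,0,2.7,1,0,0,0,-4.5,0,2.8,1,0,0,0,-4.6,0,2.8,1,0,0,0,-4.5,0,2.8,1.1,0,0,0,-4.6,0,2.9,1.2,0,0,0,-4.5,0,2.8,1.2,0,0,0,-4.6,0,2.9,1.2,0,0,0,-4.5,0,2.8,1.3,0,0,0,-4.6,0,2.9,1.4,0,0,0,-4.5,0,2.9,1.3,0,0,0,-4.6,0]}}

```text
time_s: 2.9
tcp_pos: [477.7, 114.4, 330.3]
tool_rot: [0.0, 0.472, 0.882, 0.0]
wrist_force: [-0.0, -0.9, -0.1]
width: 47.0
grip_force: 0.0
```

Request:
{"name": "play_rows", "arguments": {"targets": [2.9,1.5,0,0,0,-4.5,0,2.8,1.5,0,0,0,-4.6,0,0,0,0,0,0,0,0]}}

```text
time_s: 3.15
tcp_pos: [467.2, 181.5, 330.4]
tool_rot: [-0.001, 0.399, 0.917, 0.001]
wrist_force: [0.6, 0.3, 0.1]
width: 47.1
grip_force: 0.0
```

```bash
python3 - <<'E'
from h import *
o=get_obs();print({k:np.round(v,3).tolist() for k,v in o.items()})
s=snapshot("wrist");cv2.imwrite("pics/w1.png",s["img"])
print(s["K"].round(1).tolist(),s["hand_eye"].round(3).tolist())
Rt=Ro.from_quat(np.roll(o["tool_rot"],-1));H=s["hand_eye"]
# camera -> world, recast as R,t
Rc=Rt.as_matrix()@H[:3,:3];tc=Rt.apply(H[:3,3])+o["tcp_pos"]
s["R"]=Rc.T;s["t"]=-Rc.T@tc
np.savez("w1",**s)
p,u,v=cloud(s)
m=(p[:,2]>70)&(p[:,2]<79)&(abs(p[:,0]-540)<130)&(abs(p[:,1]-250)<130);print(m.sum(),cv2.minAreaRect(p[m][:,:2].astype(np.float32)))
print("tool y",Rt.as_matrix()[:,1])
E
```

```text
{'time_s': 3.15, 'joint_positions': [0.229, 0.117, 1.427, 0.004, 1.597, -0.522], 'joint_vel': [-0.065, -0.008, 0.011, -0.087, 0.003, 0.017], 'joint_efforts': [1.125, -32.02, -25.043, 0.343, 0.037, -0.095], 'tcp_pos': [467.245, 181.537, 330.398], 'tool_rot': [-0.001, 0.399, 0.917, 0.001], 'wrist_force': [0.561, 0.308, 0.131], 'moment': [-0.004, -0.104, -0.039], 'grip_force': 0.0, 'width': 47.065}
[[307.0, 0.0, 255.4], [0.0, 307.0, 191.5], [0.0, 0.0, 1.0]] [[-0.001, -0.97, -0.242, 69.831], [1.0, -0.001, -0.001, 0.855], [0.001, -0.242, 0.97, -170.339], [0.0, 0.0, 0.0, 1.0]]
2514 ((529.9287109375, 234.98355102539062), (136.47193908691406, 171.5779266357422), 42.441471099853516)
tool y [0.73122233 0.68213681 0.00181283]
```

View pics/w1.png

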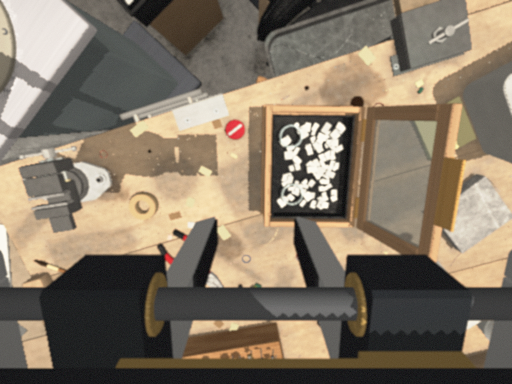

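Request:
{"name": "play_rows", "arguments": {"targets": [0,0,0,-6,0,0,0,0,0,0,-6,0,0,0,0,0,0,-6,0,0,0,0,0,0,-6,0,0,0,0,0,0,0,0,0,0,0,0,0,0,0,0,0]}}

```text
time_s: 3.7
tcp_pos: [467.6, 174.5, 330.3]
tool_rot: [0.084, 0.396, 0.895, 0.189]
wrist_force: [-0.6, 0.1, 0.8]
width: 47.0
grip_force: 0.0
```

```bash
cat > kin.py <<'E'
from h import *
from scipy.optimize import least_squares
# joints -> tcp, fwd model: h,L1,L2,T,lat
def fk(q,k):
    h,L1,L2,T,lat=k
    Rz=Ro.from_euler('z',q[0]);b=q[1]+q[2]
    w=np.array([L1*np.sin(q[1])+L2*np.sin(b),lat,h+L1*np.cos(q[1])+L2*np.cos(b)])
    F=Ro.from_euler('y',b)*Ro.from_euler('z',q[3])*Ro.from_euler('y',q[4])
    return Rz.apply(w+F.apply([0,0,T])),(Rz*F).apply([0,0,1])
E
python3 - <<'E'
from kin import *
o=get_obs();q=o["joint_positions"];Rt=Ro.from_quat(np.roll(o["tool_rot"],-1)).as_matrix()
print(q.round(3),o["tcp_pos"].round(1),Rt.round(3).tolist())
D=[([-1.443,.277,1.506,0,1.361],[141.5,-556.8,212.6]),([.229,.117,1.427,.004,1.597],[467.2,181.5,330.4]),(q,o["tcp_pos"])]
f=lambda k:np.r_[np.concatenate([fk(np.array(a),k)[0]-b for a,b in D]),(k-[150,530,434,350,70])*.002]
r=least_squares(f,[150,530,434,350,70]);k=r.x;print(k.round(1),r.fun.round(1),fk(q,k)[1].round(3))
np.save("k",k)
ex=np.array([np.cos(np.deg2rad(42.5)),np.sin(np.deg2rad(42.5)),0])
hg=np.array([530,234.5,75])+67*ex
for t in(15,20,25,30,35,40):
    p=hg-150*ex+[0,0,15];a=np.deg2rad(t);z=np.sin(a)*ex-[0,0,np.cos(a)]
    g=lambda x:np.r_[(fk(x,k)[0]-p)/100,fk(x,k)[1]-z]
    s=least_squares(g,q[:5]);print(t,s.x.round(2),s.cost)
E
```

```text
[ 0.003 -0.102  1.727  0.294  1.213 -0.797] [467.6 174.5 330.3] [[-0.673, 0.676, 0.3], [0.74, 0.615, 0.272], [-0.0, 0.405, -0.914]]
[ 96.6 596.9 420.7 369.5  70.5] [ 1.5 -3.2  0.  -5.9 -0.1  0.8  2.4 -2.4 -0.8 -0.1  0.1 -0.   0.   0. ] [ 0.3    0.272 -0.914]
15 [0.11 0.11 2.08 0.23 0.76] 1.3267512601241986e-30
20 [0.06 0.08 2.14 0.35 0.68] 4.1240939382734964e-30
25 [0.01 0.05 2.21 0.52 0.61] 5.468563753886058e-30
30 [-0.05  0.03  2.28  0.72  0.57] 1.2749064433569304e-25
35 [-0.11  0.02  2.35  0.96  0.56] 1.97355837270509e-19
40 [-0.18  0.02  2.41  1.2   0.58] 2.6877855992113032e-27
```

```bash
cat >> h.py <<'E'
ex=np.array([np.cos(np.deg2rad(42.5)),np.sin(np.deg2rad(42.5)),0])
hg=np.array([530,234.5,75])+67*ex
def sz(s,z): p=hg+s*ex; return p[0],p[1],z
def seg(W,p,n,t):  # append n interpolated rows to (s,z) p, tilt t
    a=np.array(W[-1]);b=np.array([*sz(*p),42.5,t])
    for i in range(1,n+1): W.append(tuple(a+(b-a)*i/n))
E
python3 - <<'E'
from h import *
W=[(467.6,174.5,330.3,42.3,24)]
seg(W,(42,300),8,0);seg(W,(42,250),2,0);seg(W,(42,219),2,0)
rows(W,0)
E
```

```text
CALL 0, 2.1, 1.3, 3, 0, 0, 0, 0.1, 2.1, 1.3, 3, 0, 0, 0, 0, 2.2, 1.1, 3, 0, -0.1, 0, 0, 2.3, 1, 3, 0, 0, 0, 0.1, 2.3, 0.9, 3, 0, 0, 0, 0, 2.4, 0.7, 3, 0, 0, 0, 0, 2.4, 0.7, 3, 0, -0.1, 0, 0.1, 2.4, 0.5, 3, 0, 0, 0, 0, 0, 2.5, 0, 0, 0, 0, 0, 0, 2.5, 0, 0, 0, 0, 0, 0, 1.5, 0, 0, 0, 0, 0, 0, 1.6, 0, 0, 0, 0
end [610.3 308.7 218.6] max [0.1 2.4 2.5 3.  0.  0.1 0. ]
```

Stop above at z=250 first and look.

Request:
{"name": "play_rows", "arguments": {"targets": [0,2.1,1.3,3,0,0,0,0.1,2.1,1.3,3,0,0,0,0,2.2,1.1,3,0,-0.1,0,0,2.3,1,3,0,0,0,0.1,2.3,0.9,3,0,0,0,0,2.4,0.7,3,0,0,0,0,2.4,0.7,3,0,-0.1,0,0.1,2.4,0.5,3,0,0,0,0,0,2.5,0,0,0,0,0,0,2.5,0,0,0,0,0,0,0,0,0,0,0,0,0,0,0,0,0,0]}}

```text
time_s: 4.7
tcp_pos: [611.2, 312.1, 247.9]
tool_rot: [-0.001, 0.401, 0.916, -0.002]
wrist_force: [-0.8, -0.3, 0.3]
width: 47.2
grip_force: 0.0
```

```bash
cat >> h.py <<'E'
def where():
    o=get_obs();d=o["tcp_pos"]-hg;R=Ro.from_quat(np.roll(o["tool_rot"],-1)).as_matrix()
    print("t",round(float(o["time_s"]),2),"s,lat,z",round(d@ex,1),round(d@np.array([-ex[1],ex[0],0]),1),round(d[2]+75,1),"tilt",np.degrees(np.arcsin(R[:,2]@ex)).round(1),"psi",np.degrees(np.arctan2(R[1,1],R[0,1])).round(1),"F",o["wrist_force"].round(1),o["width"].round(1))
def lid(name="top",lo=.9,hi=170,save=None):
    s=snapshot(name)
    if save: cv2.imwrite(save,s["img"])
    p,u,v=cloud(s);d=p-hg;S=d@ex;L=d@np.array([-ex[1],ex[0],0]);Z=d[:,2]
    return S,L,Z,s
E
python3 - <<'E'
from h import *
where()
s=snapshot("wrist");a=s["img"];b=snapshot("side")["img"][160:320,110:310]
cv2.imwrite("pics/w2.png",np.hstack([cv2.resize(a,(400,300)),cv2.resize(b,(375,300))]))
E
```

```text
Traceback (most recent call last):
  File "h.py", line 33, in where
    print("t",round(float(o["time_s"]),2),"s,lat,z",round(d@ex,1),round(d@np.array([-ex[1],ex[0],0]),1),round(d[2]+75,1),"tilt",np.degrees(np.arcsin(R[:,2]@ex)).round(1),"psi",np.degrees(np.arctan2(R[1,1],R[0,1])).round(1),"F",o["wrist_force"].round(1),o["width"].round(1))
                                                                                                                                                                                                                                                             ^^^^^^^^^^^^^^^^
AttributeError: 'float' object has no attribute 'round'
```

```bash
sed -i 's/o\["width"\].round(1)/round(float(o["width"]),1)/' h.py
python3 - <<'E'
from h import *
where()
s=snapshot("wrist");a=s["img"];b=snapshot("side")["img"][160:320,110:310]
cv2.imwrite("pics/w2.png",np.hstack([cv2.resize(a,(400,300)),cv2.resize(b,(375,300))]))
E
```

```text
t 4.7 s,lat,z 45.3 2.4 247.9 tilt -0.2 psi 42.8 F [-0.8 -0.3  0.3] 47.2
```

View pics/w2.png

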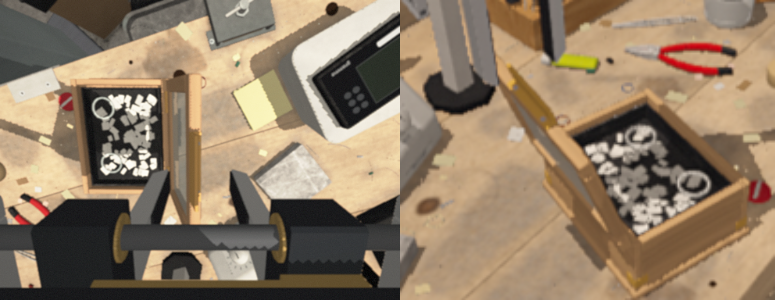

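Request:
{"name": "play_rows", "arguments": {"targets": [0,0,1.5,0,0,0,0,0,0,1.6,0,0,0,0,0,-0.5,0,0,0,0,0,0,-0.6,0,0,0,0,0,0,-0.6,0,0,0,0,0,0,-0.5,0,0,0,0,0,0,-0.3,0,0,0,0,0,0,-0.3,0,0,0,0,0,0,-0.4,0.1,0,0,0,0,0,-0.4,0.1,0,0,0,0,0,-0.4,0.1,0,0,0,0]}}

```text
time_s: 5.72
tcp_pos: [581.0, 284.0, 215.7]
tool_rot: [0.0, 0.401, 0.916, -0.0]
wrist_force: [1.0, 0.1, 0.5]
width: 47.0
grip_force: 0.1
```

```bash
cat >> h.py <<'E'
def ang(n="side"):
    S,L,Z,s=lid(n)
    rr=np.hypot(S,Z);m=(abs(L)>30)&(abs(L)<83)&(rr>60)&(rr<132)&(Z>12)&(S<45)
    a=np.arctan2(Z[m],-S[m]);hst=np.histogram(a,bins=np.arange(-.1,2.1,.04));i=hst[0].argmax()
    print(n,"n",m.sum(),"angle peak",hst[1][i].round(2),"median",np.median(a[abs(a-hst[1][i]-.02)<.06]).round(3) )
E
python3 - <<'E'
from h import *
where();ang("side");ang("top");where()
E
```

```text
t 5.72 s,lat,z 4.0 2.0 215.7 tilt 0.0 psi 42.8 F [1.  0.1 0.5] 47.0
side n 537 angle peak 1.82 median 1.845
top n 647 angle peak 1.7 median 1.72
t 5.82 s,lat,z 3.5 2.2 215.5 tilt -0.1 psi 42.7 F [ 0.7 -0.4 -0.4] 47.0
```

Request:
{"name": "play_rows", "arguments": {"targets": [0,-0.4,0.1,0,0,0,0,0,-0.4,0.1,0,0,0,0,0,-0.4,0.1,0,0,0,0,0,-0.4,0.1,0,0,0,0,0,-0.4,0.1,0,0,0,0,0,-0.4,0.1,0,0,0,0,0,-0.4,0.1,0,0,0,0,0,-0.4,0.1,0,0,0,0,0,-0.4,0.1,0,0,0,0]}}

```text
time_s: 6.57
tcp_pos: [560.0, 264.4, 216.3]
tool_rot: [0.006, 0.4, 0.916, 0.009]
wrist_force: [-2.4, 4.5, 34.4]
width: 46.8
grip_force: 16.8
```

```bash
python3 - <<'E'
from h import *
where();ang("side");ang("top");where()
E
```

```text
t 6.57 s,lat,z -24.7 1.8 216.3 tilt 1.3 psi 42.8 F [-2.4  4.5 34.4] 46.8
side n 1042 angle peak 1.62 median 1.631
top n 408 angle peak 1.5 median 1.506
t 6.67 s,lat,z -25.6 1.8 216.4 tilt 1.2 psi 42.8 F [-2.5  2.9 29.9] 47.3
```

Request:
{"name": "play_rows", "arguments": {"targets": [0,0,-0.8,0,0,0,0,0,0,-0.8,0,0,0,0,0,0,0,0,0,0,0]}}

```text
time_s: 6.92
tcp_pos: [555.3, 259.9, 224.3]
tool_rot: [0.001, 0.401, 0.916, 0.001]
wrist_force: [0.2, -0.3, 1.1]
width: 47.0
grip_force: 0.0
```

```bash
python3 - <<'E'
from h import *
where();ang("side");ang("top");s=lid("top")[3]
p,u,v=cloud(s);r=p[(p[:,2]>70)&(p[:,2]<79)&(abs(p[:,0]-540)<130)&(abs(p[:,1]-240)<110)]
print(cv2.minAreaRect(r[:,:2].astype(np.float32)));where()
E
```

```text
t 6.92 s,lat,z -31.2 1.6 224.3 tilt 0.1 psi 42.8 F [ 0.2 -0.3  1.1] 47.0
side n 1118 angle peak 1.58 median 1.6
top n 364 angle peak 1.46 median 1.482
((529.0487060546875, 232.3842315673828), (134.8668212890625, 171.7695770263672), 42.69320297241211)
t 7.07 s,lat,z -32.2 2.0 221.5 tilt -0.1 psi 42.7 F [ 0.  -0.1 -1. ] 47.0
```

Request:
{"name": "play_rows", "arguments": {"targets": [0,0.1,0.1,-4,0,0,-0.05,0,0.1,0.1,-4,0,0,-0.1,0,0.1,0.2,-4,0,0,-0.15,0,0.1,0.2,-4,0,0,-0.15,0,0.1,0.2,-4,0,0,-0.15,0,0,0,0,0,0,-0.15]}}

```text
time_s: 7.57
tcp_pos: [555.3, 262.1, 212.3]
tool_rot: [0.067, 0.396, 0.902, 0.157]
wrist_force: [-0.6, -0.5, -0.4]
width: 40.1
grip_force: 0.0
```

```bash
python3 - <<'E'
from h import *
where();ang("side");ang("top")
E
```

```text
t 7.57 s,lat,z -29.7 3.2 212.3 tilt 19.7 psi 42.6 F [-0.6 -0.5 -0.4] 40.1
side n 1211 angle peak 1.5 median 1.54
top n 0 angle peak -0.1 median nan
  return _methods._mean(a, axis=axis, dtype=dtype,
  ret = ret.dtype.type(ret / rcount)
```

Request:
{"name": "play_rows", "arguments": {"targets": [0,-0.3,-0.1,0,0,0,-0.15,0,-0.3,-0.1,0,0,0,-0.15,0,-0.3,-0.1,0,0,0,-0.15,0,-0.3,-0.1,0,0,0,-0.15,0,0,0,0,0,0,-0.15,0,0,0,0,0,0,-0.15,0,0,0,0,0,0,-0.15]}}

```text
time_s: 8.25
tcp_pos: [550.2, 255.5, 215.3]
tool_rot: [0.07, 0.395, 0.902, 0.159]
wrist_force: [0.0, 0.5, 0.1]
width: 40.1
grip_force: 0.0
```

```bash
python3 - <<'E' 2>/dev/null
from h import *
where();ang("side")
s=snapshot("side");cv2.imwrite("pics/s3.png",cv2.resize(s["img"][140:320,90:330],(720,540)))
E
```

```text
t 8.25 s,lat,z -37.9 1.8 215.3 tilt 20.0 psi 42.8 F [0.  0.5 0.1] 40.1
side n 1307 angle peak 1.46 median 1.492
```

View pics/s3.png

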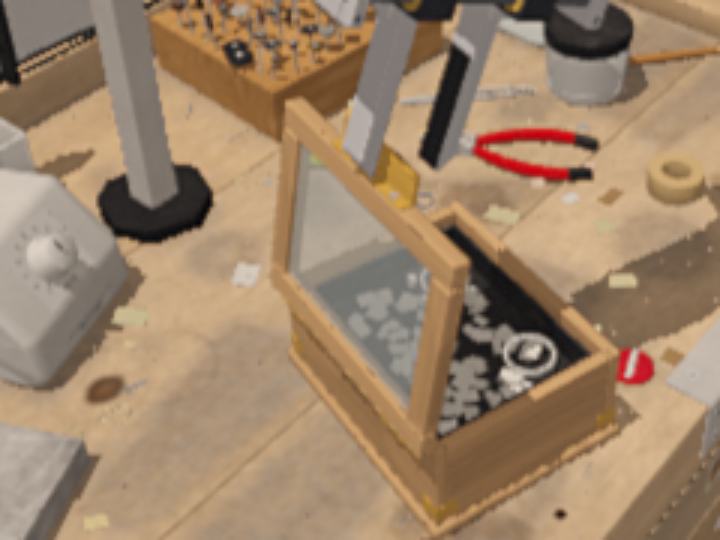

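Request:
{"name": "play_rows", "arguments": {"targets": [0,-0.3,-0.1,0,0,0,-0.15,0,-0.3,0,0,0,0,-0.15,0,-0.3,0,0,0,0,-0.15,0,0,0,0,0,0,-0.15,0,0,0,0,0,0,-0.15,0,0,0,0,0,0,-0.15,0,0,0,0,0,0,-0.15]}}

```text
time_s: 8.93
tcp_pos: [543.7, 249.4, 213.1]
tool_rot: [0.07, 0.395, 0.902, 0.159]
wrist_force: [-1.0, 0.0, -0.3]
width: 39.7
grip_force: 0.1
```

```bash
python3 - <<'E' 2>/dev/null
from h import *
where();ang("side")
s=snapshot("side");cv2.imwrite("pics/s4.png",cv2.resize(s["img"][140:320,90:330],(720,540)))
E
```

```text
t 8.93 s,lat,z -46.8 1.8 213.1 tilt 20.0 psi 42.8 F [-1.   0.  -0.3] 39.7
side n 1605 angle peak 1.18 median 1.219
```

View pics/s4.png

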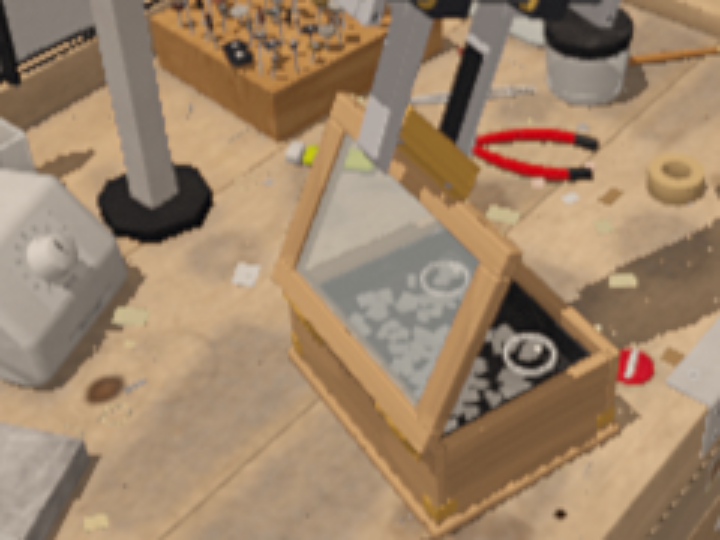

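```bash
cat >> h.py <<'E'
def tcp(th,t,g,d=15):
    a=np.deg2rad(t);P=np.array([-154*np.cos(th)+2*np.sin(th),75+154*np.sin(th)+2*np.cos(th)])
    return P+g/2*np.array([np.cos(a),np.sin(a)])-(8-d)*np.array([np.sin(a),-np.cos(a)])
E
python3 - <<'E'
from h import *
n=24;W=[(*sz(-46.8,213.1),42.8,20.)]
for i in range(1,n+1):
    f=i/n;th=1.10-.85*f;t=20+16*f;g=40+30.6*f
    W.append((*sz(*tcp(th,t,g)),42.8-.3*f,t))
print(tcp(1.1,20,40),tcp(.25,36,70.6))
rows(W,9)
print(np.round(-.15+.65*np.arange(1,n+1)/n,2))
E
```

```text
[-46.88339456 213.41568021] [-116.04490836  130.12373501]
CALL 0, -0.5, 0, -0.7, 0, 0, 9, 0, -0.4, 0.1, -0.6, 0, 0, 9, 0, -0.5, 0, -0.7, 0, 0, 9, 0, -0.5, 0.1, -0.7, 0, 0, 9, 0, -0.4, 0.1, -0.6, 0, 0.1, 9, 0, -0.5, 0.1, -0.7, 0, 0, 9, 0, -0.4, 0.1, -0.7, 0, 0, 9, 0, -0.5, 0.2, -0.6, 0, 0, 9, 0, -0.4, 0.1, -0.7, 0, 0, 9, 0, -0.5, 0.2, -0.7, 0, 0, 9, 0, -0.4, 0.1, -0.6, -0.1, 0, 9, 0, -0.4, 0.2, -0.7, 0, 0, 9
CALL 0, -0.5, 0.2, -0.7, 0, 0, 9, 0, -0.4, 0.2, -0.6, 0, 0.1, 9, 0, -0.4, 0.2, -0.7, 0, 0, 9, 0, -0.4, 0.2, -0.7, 0, 0, 9, 0, -0.4, 0.2, -0.6, 0, 0, 9, 0, -0.4, 0.3, -0.7, 0, 0, 9, 0, -0.4, 0.2, -0.7, 0, 0, 9, 0, -0.4, 0.3, -0.6, 0, 0, 9, 0, -0.4, 0.2, -0.7, 0, 0, 9, 0, -0.4, 0.3, -0.7, 0, 0, 9, 0, -0.3, 0.3, -0.6, 0, 0.1, 9, 0, -0.4, 0.3, -0.7, 0, 0, 9
end [493.8 201.  130.1] max [0.  0.5 0.3 0.7 0.1 0.1 9. ]
[-0.12 -0.1  -0.07 -0.04 -0.01  0.01  0.04  0.07  0.09  0.12  0.15  0.18
  0.2   0.23  0.26  0.28  0.31  0.34  0.36  0.39  0.42  0.45  0.47  0.5 ]
```

Request:
{"name": "play_rows", "arguments": {"targets": [0,-0.5,0,-0.7,0,0,-0.12,0,-0.4,0.1,-0.6,0,0,-0.1,0,-0.5,0,-0.7,0,0,-0.07,0,-0.5,0.1,-0.7,0,0,-0.04,0,-0.4,0.1,-0.6,0,0.1,-0.01,0,-0.5,0.1,-0.7,0,0,0.01,0,-0.4,0.1,-0.7,0,0,0.04,0,-0.5,0.2,-0.6,0,0,0.07,0,-0.4,0.1,-0.7,0,0,0.09,0,-0.5,0.2,-0.7,0,0,0.12,0,-0.4,0.1,-0.6,-0.1,0,0.15,0,-0.4,0.2,-0.7,0,0,0.18]}}

```text
time_s: 10.03
tcp_pos: [510.7, 219.1, 179.4]
tool_rot: [0.098, 0.39, 0.888, 0.221]
wrist_force: [-1.2, -0.1, -0.5]
width: 54.9
grip_force: 0.3
```

```bash
python3 - <<'E' 2>/dev/null
from h import *
where();ang("side")
E
```

```text
t 10.03 s,lat,z -91.7 1.7 179.4 tilt 28.0 psi 42.6 F [-1.2 -0.1 -0.5] 54.9
side n 1835 angle peak 0.78 median 0.784
```

Request:
{"name": "play_rows", "arguments": {"targets": [0,-0.5,0.2,-0.7,0,0,0.2,0,-0.4,0.2,-0.6,0,0.1,0.23,0,-0.4,0.2,-0.7,0,0,0.26,0,-0.4,0.2,-0.7,0,0,0.28,0,-0.4,0.2,-0.6,0,0,0.31,0,-0.4,0.3,-0.7,0,0,0.34,0,-0.4,0.2,-0.7,0,0,0.36,0,-0.4,0.3,-0.6,0,0,0.39,0,-0.4,0.2,-0.7,0,0,0.42,0,-0.4,0.3,-0.7,0,0,0.45,0,-0.3,0.3,-0.6,0,0.1,0.47,0,-0.4,0.3,-0.7,0,0,0.5]}}

```text
time_s: 11.08
tcp_pos: [492.3, 201.9, 129.9]
tool_rot: [0.125, 0.384, 0.87, 0.283]
wrist_force: [-0.5, -0.3, 0.0]
width: 70.0
grip_force: 0.3
```

```bash
python3 - <<'E' 2>/dev/null
from h import *
where();ang("side")
for n in("side","top"):
    S,L,Z,s=lid(n)
    m=(abs(L)>35)&(abs(L)<80)&(S>-118)&(S<-15)&(Z>5)&(Z<75)
    c=np.polyfit(-S[m],Z[m],1)
    for _ in range(5):
        e=Z-np.polyval(c,-S);k=m&(abs(e)<5);c=np.polyfit(-S[k],Z[k],1)
    print(n,k.sum(),"theta",np.arctan(c[0]).round(3),"z0",c[1].round(1))
E
```

```text
t 11.08 s,lat,z -116.8 1.4 129.9 tilt 36.0 psi 42.4 F [-0.5 -0.3  0. ] 70.0
side n 1660 angle peak 0.34 median 0.349
side 2216 theta 0.255 z0 7.6
top 1901 theta 0.256 z0 8.2
```

```bash
python3 - <<'E'
from h import *
W=[(*sz(-116.3,129.9),42.5,36.)]
for th in np.r_[np.linspace(.25,.06,10)[1:],np.linspace(.06,-.06,13)[1:]]:
    W.append((*sz(*tcp(th,36,70)),42.5,36))
rows(W,.5)
E
```

```text
CALL 0, -0.2, 0.2, 0, 0, 0, 0.5, 0, -0.3, 0.2, 0, 0, 0, 0.5, 0, -0.2, 0.2, 0, 0, 0, 0.5, 0, -0.3, 0.3, 0, 0, 0, 0.5, 0, -0.2, 0.2, 0, 0, 0, 0.5, 0, -0.2, 0.2, 0, 0, 0, 0.5, 0, -0.3, 0.3, 0, 0, 0, 0.5, 0, -0.2, 0.2, 0, 0, 0, 0.5, 0, -0.2, 0.2, 0, 0, 0, 0.5, 0, -0.1, 0.2, 0, 0, 0, 0.5, 0, -0.1, 0.1, 0, 0, 0, 0.5, 0, -0.1, 0.1, 0, 0, 0, 0.5
CALL 0, -0.1, 0.1, 0, 0, 0, 0.5, 0, -0.1, 0.1, 0, 0, 0, 0.5, 0, -0.1, 0.2, 0, 0, 0, 0.5, 0, -0.1, 0.1, 0, 0, 0, 0.5, 0, 0, 0.1, 0, 0, 0, 0.5, 0, -0.1, 0.1, 0, 0, 0, 0.5, 0, -0.1, 0.2, 0, 0, 0, 0.5, 0, -0.1, 0.1, 0, 0, 0, 0.5, 0, -0.1, 0.1, 0, 0, 0, 0.5
end [489.7 197.6  82.8] max [0.  0.3 0.3 0.  0.  0.  0.5]
```

Request:
{"name": "play_rows", "arguments": {"targets": [0,-0.2,0.2,0,0,0,0.5,0,-0.3,0.2,0,0,0,0.5,0,-0.2,0.2,0,0,0,0.5,0,-0.3,0.3,0,0,0,0.5,0,-0.2,0.2,0,0,0,0.5,0,-0.2,0.2,0,0,0,0.5,0,-0.3,0.3,0,0,0,0.5,0,-0.2,0.2,0,0,0,0.5,0,-0.2,0.2,0,0,0,0.5,0,0,0,0,0,0,0.5]}}

```text
time_s: 12.07
tcp_pos: [488.6, 198.8, 101.0]
tool_rot: [0.124, 0.384, 0.87, 0.283]
wrist_force: [0.4, -0.2, -0.3]
width: 70.5
grip_force: 0.4
```

```bash
cat >> h.py <<'E'
def flat():
    for n in("side","top"):
        S,L,Z,s=lid(n)
        m=(abs(L)>35)&(abs(L)<80)&(S>-118)&(S<-15)&(Z>2)&(Z<75)
        c=np.polyfit(-S[m],Z[m],1)
        for _ in range(5):
            e=Z-np.polyval(c,-S);k=m&(abs(e)<4);c=np.polyfit(-S[k],Z[k],1)
        print(n,k.sum(),"theta",np.arctan(c[0]).round(3),"z0",c[1].round(1))
    return s
E
python3 - <<'E'
from h import *
where();flat()
E
```

```text
t 12.07 s,lat,z -121.7 1.6 101.0 tilt 36.0 psi 42.4 F [ 0.4 -0.2 -0.3] 70.5
side 1925 theta 0.071 z0 7.5
top 1860 theta 0.062 z0 9.1
```

Request:
{"name": "play_rows", "arguments": {"targets": [0,-0.1,0.1,0,0,0,0.5,0,-0.1,0.1,0,0,0,0.5,0,-0.1,0.1,0,0,0,0.5,0,-0.1,0.1,0,0,0,0.5,0,-0.1,0.1,0,0,0,0.5,0,-0.1,0.1,0,0,0,0.5,0,-0.1,0.1,0,0,0,0.5,0,-0.1,0.1,0,0,0,0.5,0,-0.1,0.1,0,0,0,0.5,0,-0.1,0.1,0,0,0,0.5]}}

```text
time_s: 13.0
tcp_pos: [487.2, 197.3, 87.5]
tool_rot: [0.125, 0.384, 0.87, 0.283]
wrist_force: [0.6, 0.3, -0.1]
width: 70.6
grip_force: 0.0
```

```bash
python3 - <<'E'
from h import *
where();flat()
s=snapshot("side");cv2.imwrite("pics/s5.png",cv2.resize(s["img"][140:320,90:330],(720,540)))
E
```

```text
t 13.0 s,lat,z -123.7 1.5 87.5 tilt 36.0 psi 42.4 F [ 0.6  0.3 -0.1] 70.6
side 1856 theta -0.001 z0 7.5
top 1845 theta -0.009 z0 9.1
```

View pics/s5.png

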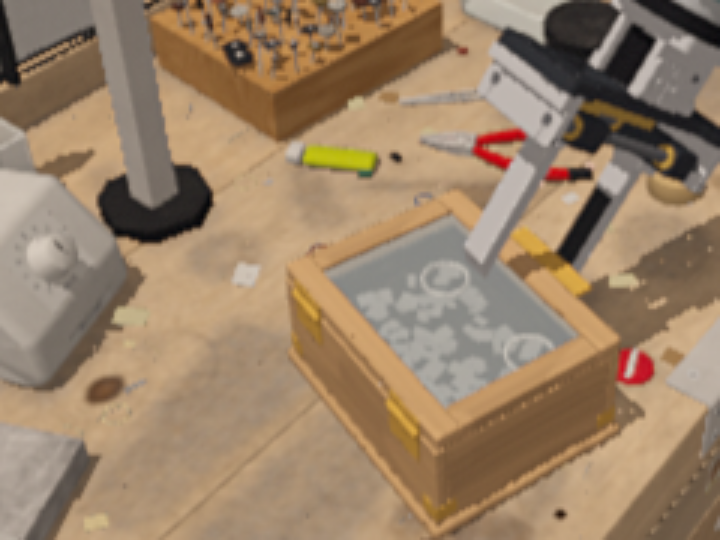

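Request:
{"name": "play_rows", "arguments": {"targets": [0,-0.4,-0.3,0,0,0,0.5,0,-0.8,-0.6,0,0,0,0.5,0,-1.2,-0.9,0,0,0,0.5,0,-1.2,-0.9,0,0,0,0.5,0,-1.2,-0.9,0,0,0,0.5,0,-1.2,-0.9,0,0,0,0.5,0,1.2,-1.6,0,0,0,0.5,0,1.8,-2.4,0,0,0,0.5,0,1.8,-2.4,0,0,0,0.5,0,1.2,-1.6,0,0,0,0.5,0,0,0,0,0,0,0.5,0,0,0,0,0,0,0.5]}}

```text
time_s: 14.15
tcp_pos: [432.7, 147.3, 189.5]
tool_rot: [0.126, 0.383, 0.87, 0.283]
wrist_force: [-0.2, -0.6, -1.2]
width: 70.3
grip_force: 0.0
```

```bash
python3 - <<'E'
from h import *
where();s=flat();p,u,v=cloud(s)
r=p[(p[:,2]>80)&(p[:,2]<92)&(abs(p[:,0]-540)<110)&(abs(p[:,1]-240)<110)]
print(cv2.minAreaRect(r[:,:2].astype(np.float32)))
cv2.imwrite("pics/t6.png",s["img"])
E
```

```text
t 14.15 s,lat,z -197.7 1.4 189.5 tilt 36.1 psi 42.6 F [-0.2 -0.6 -1.2] 70.3
side 1881 theta -0.002 z0 7.6
top 1966 theta -0.011 z0 9.3
((522.227783203125, 226.4767303466797), (154.42373657226562, 172.18634033203125), 42.46742248535156)
```

View pics/t6.png

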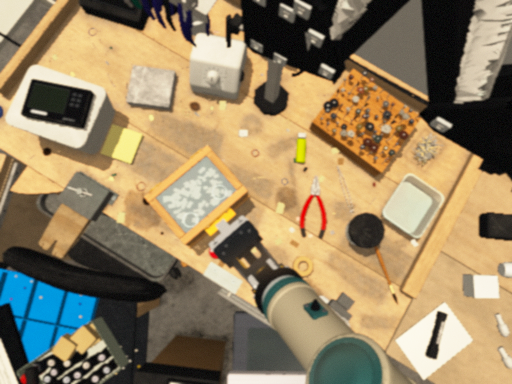

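The top view shows the lid shut at (197,195), the gripper clear of it at (240,245), and the surrounding things where they were. Handing in.

```bash
python3 -c "
from plant import *
print(close_job())"
```

```text
the job is handed in; nothing more can be done
None
```

The lid was tipped forward, caught on the front finger, lowered by its brass lip until it measured level and shut, and handed in at about 14 s with the gripper clear and nothing around it moved; one slip was the rear fingertip pressing on the lid's frame edge while tipping, at about 34 N on the wrist, before I lifted it off.

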